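# Close the brush-solvent jar with its spring-catch stopper

## Task

The brushes are cleaned and the brown solvent jar is still open. Set its tapered stopper into the jar's neck and press it straight down until the cap sits flat on the rim and both spring catches have snapped shut under the collar. Leave the jar standing upright about where it is now, and do not disturb the other things on the bench.

Things in the scene. Friction and masses are not known exactly. Their poses are not given: they have to be found in the camera images.
- jar_mouth (a point): Centre of the jar's mouth, level with its rim, z up. The neck's round bore is 53 mm across for the top 40 mm. Round the outside of the mouth runs a collar 66 mm across, from the rim to 10 mm below it, its upper edge bevelled 3 mm; under the collar the neck is 58 mm across.
- jar: The jar: loose, round, heavy, glossy brown glazed ware (0.6 to 1 kg), open, standing upright on the table; 95 mm high, body 92 mm across. Origin at the centre of its underside, z up.
- stopper_knob (a point): Centre of the stopper's round black knob, on the stopper's axis, z up: the place to grip. At the start the stopper stands upright on its narrow end, this point 62 mm above the table. The knob is 32 mm high, 30 mm across in its upper 19 mm and narrower below; its flat top is 16 mm above this point, the cap's upper side 16 mm below. Home, this point is 22 mm above the jar's rim.
- stopper_seat (a point): Centre of the underside of the stopper's metal cap disc (69 mm across, 6 mm thick, 76 mm over the catch hinges), 22 mm below the knob's centre; it lies at the jar's mouth when home. Below it is the cream tapered plug, 40 mm high, 50 mm across at the cap, 40 mm at the foot. Stopper 0.13 kg; it fits the neck at any yaw.
- stopper: The stopper; origin at the centre of the plug's foot, 62 mm below the knob's centre; z up its axis, x towards catch a.
- catch_a (a joint): Sprung steel catch on the cap's edge at the stopper's +x side, hanging 20 mm down outside the plug, with an inward nose. Rad: 0 closed (its spring holds it there), growing outward; 0.16 while riding over the collar. Set in loosely, the stopper stays about 13 mm proud, noses on the bevelled rim; 5 to 15 N straight down on the knob's top makes both ride over and snap under.
- catch_b (a joint): The same kind of catch on the stopper's -x side.
- paste_brush: Bystander: round paste brush with wooden handle, 220 mm long, lying loose on the bare table to the right (another lies far back); origin at the centre of its underside.
- masking_tape: Bystander: roll of cream masking tape lying loose on the bare table to the right, 88 mm across, 24 mm high (another roll lies far back); origin at the centre of its underside.
- beeswax: Bystander: yellow block of beeswax, 38x52x18 mm, loose.
- reel_red: Bystander: wooden reel of red thread, 35 mm across, 44 mm high, standing, loose.
There are look-alikes about, which are no part of the job. Several things look just like the stopper: the one meant starts farthest to the robot's right.

How it is judged (in metres and radians):
At the end, for the whole second after the job is handed in: The stopper is in the jar's neck with its cap flat on the rim (within 2 mm in height, 4 mm sideways, 0.06 rad), both catches are closed (under 0.06 rad), the jar stands upright on the table within 60 mm of where it was, and both are at rest and let go (z of stopper_seat in the frame of jar_mouth below 0.002 m and horizontal distance between stopper_seat and jar_mouth below 0.004 m and angle between the z axis of stopper_seat and the z axis of jar_mouth, either way round below 0.06 rad and value of joint each of catch_a, catch_b below 0.06 rad and angle between jar's own z axis and vertical below 0.05 rad and height (world z) of jar below 0.005 m and distance of jar from where it was at the start of the episode below 0.06 m and linear speed of each of jar, stopper below 0.02 m/s); the robot touches nothing.
It fails at once if the jar is tipped by more than 0.3 rad (angle between jar's own z axis and vertical above 0.3 rad).
It fails at once if a bystander (brush, tape, beeswax, reel) is moved by more than 40 mm (distance of any of paste_brush, masking_tape, beeswax, reel_red from where it was at the start of the episode above 0.04 m).
It also fails if it takes over 40 s, if anything falls off the work surface, if the arm or the gripper's body presses on something with over 40 N, if the wrist force passes 120 N, or if a joint passes its speed limit or range.

## Robot

A 6-joint arm with a two-finger parallel gripper is mounted at the origin on a cart in front of the work surface, level with it; the furniture and walls round the work are solid. World frame = base frame: x ahead of the robot, y to its left, z up, the work surface at z = 0. Lengths are in m, angles in degrees, forces in N, time in s.
With the tool pointing down it reaches from about 0.35 to 0.875 m from the base axis. Payload 4.2 kg.
Tool frame: the origin (TCP) lies midway between the tips of the shut fingers; the grasp point (between the pads) lies 19 mm behind it; z points along the fingers, y is the direction in which the jaws open and shut (so a half turn about z gives the same grasp; the last joint's range is limited). The gripper opens to 87 mm and grips with 3 to 60 N. Pads are 19 mm wide; open, the fingers measure 117 mm over their backs; the gripper's body (75 mm by 190 mm) begins 51 mm behind the grasp point.
Start: joints at [80.65, 22.042, 0.453, 0, -68.411, -14.817], TCP at [0.256, 0.57, 0.223] pointing down, gripper open.
Joint ranges: [-179.83, 179.83], [-69.29, 118.12], [-61.27, 80.66], [-181.25, 117.63], [-171.15, -9.14], [-177.46, 177.46]. Speed limits (degrees/s): [159.86, 159.86, 180, 180, 180, 180].

## Interface

Orientations are given as a 3x3 rotation matrix whose columns are the frame's x, y, z axes.
In Python, from station import r gives the robot as it stands.
- The arm moves only by the tool play_rows, never from a script. Its argument "commands" is a list that holds one entry, the list of rows, each a list of 7 numbers: the shift along the world's x, y, z in m, then the turn, a rotation vector about the world's x, y, z in rad, then the closure, from 0 (fully open) to 1 (shut). A call has 1 to 5 rows; each row is the pose to reach, as a shift and turn from the pose commanded when the call began; what a row does not reach only later rows make up. A row lasts 1/10 s, in which the tool goes at most 50 mm and 8.59 degrees, less where a joint would pass 70% of its speed; a pose out of reach is approached as far as the arm can. A call with a gripper value outside its range is refused whole. The fingers move at their own pace and stop on an object; the grip force is fixed at half the most. Time passes only in rows, so rows that repeat a pose let the fingers close. It gives the time, the measured TCP pose, the force and the opening at its end, in the units of the state.
- r.sense(): the state, without advancing time (a new reading comes with each control period).
- r.capture(name): name is "scene" or "top" or "wrist"; returns a dict with "image" (400x640x3 uint8, red, green, blue), "range_z" (400x640 float32, m along the optical axis (not along the pixel's ray), 0 where there is no reading), "intrinsics" (3x3 intrinsics, pixels), "extrinsics" (4x4, takes a point from camera to world coordinates); the wrist camera has in their place "mount" (4x4, takes a point from camera to tool coordinates, whose origin is the TCP and whose axes are the flange's). Camera axes: x right, y up, looking along -z (the intrinsics and any distortion apply to the point x, -y, -z); pixel columns grow to the right and rows downward; lengths in m; the calibration is good to about 2 mm. A picture is of the moment at which its call begins: read the wrist's pose just before it.
- r.finish_job(): hands the job in, once; it reports no verdict.
The state is a dict: "time_s": time; "joints": joint angles; "joint_velocities": joint speeds; "effort": joint torques, N m; "tcp_pos": TCP position; "ee_rot": TCP orientation; "wrist_force": force on the tool from outside, world axes, zero at the start; "moment": the same for the moment, N m; "gripper_width": opening from 0.0 (shut) to 1.0 (fully open).
Only numpy, scipy, OpenCV 4.12 (cv2) and the standard library are available. Lean on these libraries where they do the work, as an engineer would, in place of code of your own. Each camera call takes 0.05 s, during which the arm holds its last target. There are 200 camera calls.

## Working session

There is one attempt and no reset: what is moved stays moved. The work goes in short steps, Python scripts to look and compute and a tool call to move; the robot and the scene stay as the last step left them, time stands still between calls to the robot, and variables do not carry over. Pictures are saved under pics/ and viewed, about 8 in all and at most 12, crops included, and the job is handed in when it is done.

Besides the shell and the picture viewer there is one more tool, called after "Request:" as name(argument=value, ...), one argument or row to a line, values as JSON. play_rows: Moves the arm, as the interface text tells. Its arguments: {"type":"object","properties":{"commands":{"type":"array","items":{"type":"array","items":{"type":"array","items":{"type":"number"}}}}},"required":["commands"]}

```bash
mkdir -p pics; ls
cat > h.py <<'E'
import numpy as np, cv2
from station import r
def cap(n):
    s=r.sense(); c=r.capture(n)
    if n=="wrist":
        T=np.eye(4);T[:3,:3]=np.array(s["ee_rot"]);T[:3,3]=s["tcp_pos"]
        c["extrinsics"]=T@np.array(c["mount"])
    c["intrinsics"]=np.array(c["intrinsics"]);c["extrinsics"]=np.array(c["extrinsics"])
    np.savez(f"{n}.npz",**{k:c[k] for k in("image","range_z","intrinsics","extrinsics")})
    return c
def ray(c,u,v):
    K=c["intrinsics"];E=c["extrinsics"]
    d=np.array([(u-K[0,2])/K[0,0],-(v-K[1,2])/K[1,1],-1.])
    return E[:3,3],E[:3,:3]@d
def onz(c,u,v,z):
    o,d=ray(c,u,v);return o+d*(z-o[2])/d[2]
def cloud(c):
    K=c["intrinsics"];E=c["extrinsics"];Z=c["range_z"];v,u=np.mgrid[:400,:640]
    P=np.stack([(u-K[0,2])/K[0,0]*Z,-(v-K[1,2])/K[1,1]*Z,-Z],-1)
    P=P@E[:3,:3].T+E[:3,3];P[Z==0]=np.nan;return P
def save(c,p,box=None,f=1):
    im=c["image"][...,::-1]
    if box: im=im[box[1]:box[3],box[0]:box[2]]
    cv2.imwrite(p,cv2.resize(np.ascontiguousarray(im),None,fx=f,fy=f,interpolation=cv2.INTER_CUBIC))
E
python3 - <<'E'
from h import *
print(r.sense())
for n in("scene","top"):
    c=cap(n);save(c,f"pics/{n}0.png");print(c.keys(),c["intrinsics"],c["extrinsics"])
E
```

```text
pics
{'time_s': 0.0, 'joints': array([ 8.06483777e+01,  2.20928918e+01,  3.80959161e-01, -2.82850520e-02,
       -6.84108391e+01, -1.48172857e+01]), 'joint_velocities': array([ 0.03164023,  0.02618285,  0.02515908,  0.01064133, -0.00105452,
        0.07493089]), 'effort': array([-4.51532196e-04, -3.90666604e+01,  1.87404835e+01,  4.22000304e+00,
        1.09661478e-02, -1.95373077e-04]), 'tcp_pos': array([0.25562686, 0.5696877 , 0.22144703]), 'ee_rot': array([[ 9.12267885e-01, -4.09593292e-01, -8.01111899e-04],
       [-4.09594062e-01, -9.12265611e-01, -2.03966034e-03],
       [ 1.04604356e-04,  2.18884730e-03, -9.99997599e-01]]), 'wrist_force': array([-0.25663387, -0.62598565, -0.58055391]), 'moment': array([-0.03803496, -0.00797455,  0.00740733]), 'gripper_width': 1.0007233414687848}
dict_keys(['image', 'range_z', 'intrinsics', 'extrinsics']) [[431.78664855   0.         323.11623318]
 [  0.         431.78664855 195.96264053]
 [  0.           0.           1.        ]] [[ 0.47863923  0.46747375 -0.74321785 -0.32288698]
 [-0.87800978  0.25659208 -0.40405362 -0.50628258]
 [ 0.00181936  0.84594846  0.53326156  0.72271069]
 [ 0.          0.          0.          1.        ]]
dict_keys(['image', 'range_z', 'intrinsics', 'extrinsics']) [[421.33472941   0.         314.49001357]
 [  0.         421.33472941 189.02139044]
 [  0.           0.           1.        ]] [[-0.13810433  0.96750614 -0.21179959  0.32442666]
 [-0.99039916 -0.13621485  0.02355864 -0.0331071 ]
 [-0.00605712  0.21301969  0.97702913  1.14214237]
 [ 0.          0.          0.          1.        ]]
```

View pics/scene0.png

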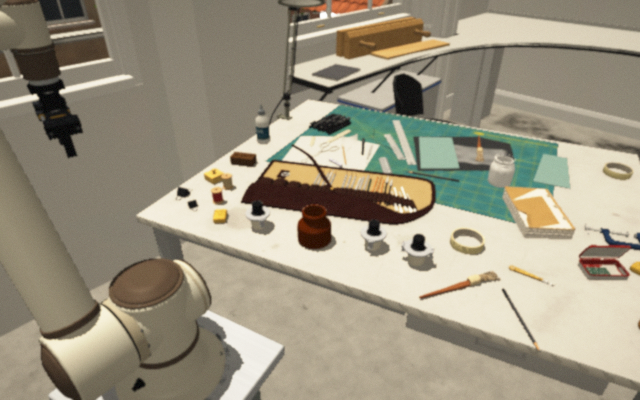

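View pics/top0.png

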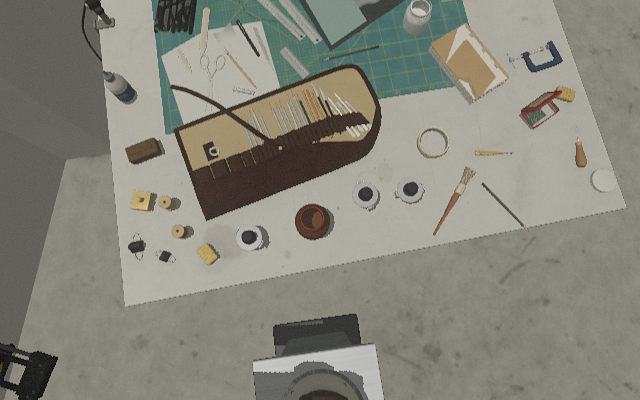

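The scene view shows the brown jar at about (314,228), with stopper look-alikes at (258,215), (373,235) and (418,250). In the top view the jar is at (312,221) and the candidates are at A (250,237), B (366,194) and C (410,190). Image right is the robot's right (−y), so I choose C, and check it in one close crop.

Run:
```python
from h import *
L={n:dict(np.load(n+".npz")) for n in("scene","top")}
boxes={"scene":{"A":(243,195,275,232),"B":(358,215,390,255),"C":(402,230,436,270)},"top":{"A":(233,220,268,254),"B":(350,175,384,212),"C":(394,173,428,208)}}
R={}
for n,c in L.items():
    P=cloud(c);g=c["image"].max(-1)
    for k,(a,b,d,e) in boxes[n].items():
        m=(g[b:e,a:d]<60).astype(np.uint8)
        N,l,s,ce=cv2.connectedComponentsWithStats(m);i=1+s[1:,4].argmax()
        u,v=ce[i]+[a,b];R[n,k]=(u,v);q=P[b:e,a:d][l==i]
        print(n,k,ce[i]+[a,b],s[i],"top z",np.nanpercentile(q[:,2],[50,95]),"xy",np.nanmedian(q[q[:,2]>np.nanpercentile(q[:,2],95)-.006],0))
for k in "ABC":
    o1,d1=ray(L["scene"],*R["scene",k]);o2,d2=ray(L["top"],*R["top",k])
    t=np.linalg.lstsq(np.c_[d1,-d2],o2-o1,rcond=None)[0];p,q=o1+d1*t[0],o2+d2*t[1]
    print(k,"triang",(p+q)/2,"gap",np.linalg.norm(p-q))
# jar rim
c=L["top"];P=cloud(c)[195:245,290:335].reshape(-1,3);im=c["image"][195:245,290:335].reshape(-1,3)
j=P[(P[:,2]>.088)&(P[:,2]<.102)];print("jar",len(j),np.nanpercentile(P[:,2],[50,90,98]),cv2.minEnclosingCircle(j[:,:2].astype(np.float32)),np.median(j[:,2]))
t=c["image"][150:260,220:450,::-1];s=L["scene"]["image"][185:280,235:445,::-1]
cv2.imwrite("pics/crop.png",np.vstack([cv2.resize(t,(690,330),interpolation=2),cv2.resize(s,(690,270),interpolation=2)]))
```

```text
scene A [259.34383202 201.8976378 ] [  0   0  32  20 381] top z [0.02007038 0.07830138] xy [0.45593941 0.12378542 0.07772622]
scene B [374.73493976 221.85843373] [  0   0  32  20 332] top z [0.01796229 0.07909993] xy [ 0.52728557 -0.19225464  0.07783608]
scene C [418.10457516 242.54248366] [ 10   5  13  15 153] top z [0.06604895 0.07946594] xy [ 0.51966171 -0.31276695  0.07793193]
top A [250.33766234 237.45454545] [ 9 11 14 13 77] top z [0.06786376 0.0786456 ] xy [0.45174276 0.12315735 0.07659647]
top B [365.20192308 194.18269231] [  8  13  14  13 104] top z [0.0755461  0.07890312] xy [ 0.52798325 -0.1907326   0.07694107]
top C [410.20481928 189.03614458] [10 10 14 13 83] top z [0.07311869 0.08020534] xy [ 0.52427459 -0.31266885  0.07803895]
A triang [0.45440789 0.11573306 0.08537896] gap 0.005174433922312235
B triang [ 0.52553252 -0.19007152  0.07893679] gap 0.008919245626550927
C triang [ 0.52504687 -0.30997701  0.05852163] gap 0.0034449185284405573
jar 200 [0.00242207 0.07354791 0.09551752] ((0.4782857596874237, -0.04119129106402397), 0.0330192893743515) 0.09374020730208588
```

View pics/crop.png

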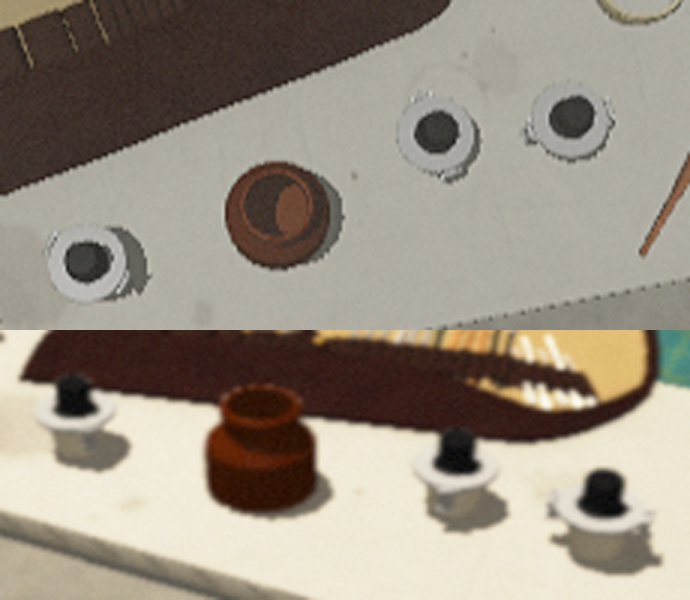

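The crop confirms three identical stoppers, and C (right-most, hinges along about y) is the one meant. Its knob top is near (0.524, −0.312, 0.078) and the jar mouth near (0.478, −0.041, 0.095). I'm moving above C and turning the jaws along x on the way, clear of the hinges.

Request:
play_rows(
  commands=[
    [[0.014,-0.046,0.0,0,0,-0.13,0],[0.028,-0.092,0.0,0,0,-0.26,0],[0.042,-0.138,0.0,0,0,-0.39,0],[0.056,-0.184,0.0,0,0,-0.52,0],[0.07,-0.23,0.0,0,0,-0.65,0]],
  ],
)

```text
time_s: 0.6
tcp_pos: [0.3258, 0.3381, 0.2222]
ee_rot: [[0.474, -0.88, -0.0], [-0.88, -0.474, -0.001], [0.0, 0.001, -1.0]]
wrist_force: [0.7, -0.4, 0.3]
gripper_width: 0.994
```

Request:
play_rows(
  commands=[
    [[0.014,-0.046,0.0,0,0,-0.1,0],[0.028,-0.092,0.0,0,0,-0.2,0],[0.042,-0.138,0.0,0,0,-0.3,0],[0.056,-0.184,0.0,0,0,-0.4,0],[0.07,-0.23,0.0,0,0,-0.5,0]],
  ],
)

```text
time_s: 1.1
tcp_pos: [0.3957, 0.1083, 0.2226]
ee_rot: [[-0.004, -1.0, 0.0], [-1.0, 0.004, 0.0], [-0.0, -0.0, -1.0]]
wrist_force: [1.5, 0.1, 0.2]
gripper_width: 0.999
```

Request:
play_rows(
  commands=[
    [[0.014,-0.046,0.0,0,0,0,0],[0.028,-0.092,0.0,0,0,0,0],[0.042,-0.138,0.0,0,0,0,0],[0.056,-0.184,0.0,0,0,0,0],[0.07,-0.23,0.0,0,0,0,0]],
  ],
)

```text
time_s: 1.6
tcp_pos: [0.4658, -0.1218, 0.2224]
ee_rot: [[-0.001, -1.0, -0.0], [-1.0, 0.001, 0.0], [-0.0, 0.0, -1.0]]
wrist_force: [1.1, 1.2, -0.5]
gripper_width: 0.998
```

Request:
play_rows(
  commands=[
    [[0.014,-0.046,0.0,0,0,0,0],[0.028,-0.092,0.0,0,0,0,0],[0.043,-0.138,0.0,0,0,0,0],[0.058,-0.184,0.0,0,0,0,0],[0.058,-0.192,0.0,0,0,0,0]],
  ],
)

```text
time_s: 2.1
tcp_pos: [0.5244, -0.3158, 0.2206]
ee_rot: [[-0.005, -1.0, -0.002], [-1.0, 0.005, -0.0], [0.0, 0.002, -1.0]]
wrist_force: [-0.7, 0.7, 0.2]
gripper_width: 1.001
```

Run:
```python
from h import *
c=cap("wrist");save(c,"pics/w1.png");s=r.sense();print(s["tcp_pos"],s["ee_rot"],s["joints"],s["wrist_force"]);print(c["extrinsics"],c["intrinsics"])
```

```text
[ 0.52356235 -0.31481824  0.2206359 ] [[-5.23502962e-03 -9.99983035e-01 -2.55426030e-03]
 [-9.99986158e-01  5.23366502e-03  5.40636267e-04]
 [-5.27258953e-04  2.55705519e-03 -9.99996592e-01]] [-1.58499207e+01  2.08202418e+01 -1.69853976e+00  1.09997087e-02
 -6.76304633e+01  1.55458133e+01] [ 0.60070038 -0.67058308  0.3931036 ]
[[-0.99998768 -0.00470687  0.00157482  0.52438934]
 [ 0.00409882 -0.96206933 -0.27277428 -0.38908729]
 [ 0.002799   -0.27276446  0.96207677  0.38192496]
 [ 0.          0.          0.          1.        ]] [[352.69411996   0.         314.77429428]
 [  0.         352.69411996 195.66545576]
 [  0.           0.           1.        ]]
```

View pics/w1.png

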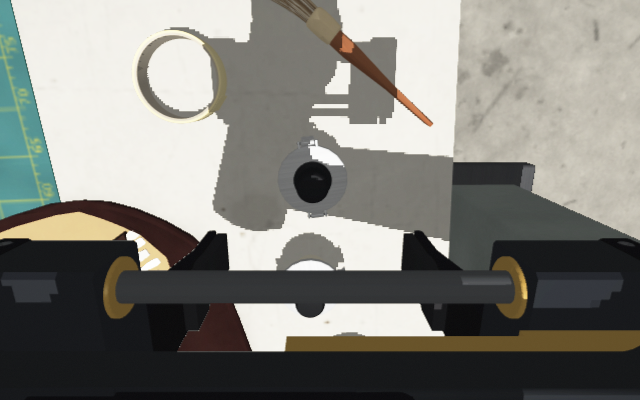

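The wrist view shows stopper C with its knob at (312,180) and hinges at (310,142) and (317,212), which is along world y. Stopper B's knob is at (310,303), behind the jaw bar. I'll measure C using depth from this view.

Run:
```python
from h import *
c=dict(np.load("wrist.npz"));P=cloud(c)[130:225,270:355].reshape(-1,3)
for n,a,b in(("knobtop",.074,.083),("cap",.041,.050)):
    q=P[(P[:,2]>a)&(P[:,2]<b)];q=q[np.hypot(*(q[:,:2]-[.5235,-.312]).T)<.05]
    (e,R)=cv2.minEnclosingCircle(q[:,:2].astype(np.float32));print(n,len(q),q.mean(0),np.median(q[:,2]),e,R,np.percentile(q[:,:2],[1,99],axis=0))
im=c["image"][160:212,285:342].max(-1);m=(im<45).astype(np.uint8);N,l,s,ce=cv2.connectedComponentsWithStats(m);i=1+s[1:,4].argmax()
print(s[i],ce[i]+[285,160],onz(c,*(ce[i]+[285,160]),.066))
```

```text
knobtop 769 [ 0.52664456 -0.31037991  0.07672065] 0.07680532151093383 (0.5267221331596375, -0.3098875880241394) 0.014711976051330566 [[ 0.51349076 -0.32320172]
 [ 0.53983771 -0.29658306]]
cap 2987 [ 0.52665748 -0.31291237  0.04512144] 0.045054132140302794 (0.5270909667015076, -0.30955296754837036) 0.03992446884512901 [[ 0.4943466  -0.34753998]
 [ 0.5586635  -0.27292574]]
[   9    2   37   41 1170] [312.05042735 181.69401709] [ 0.52632523 -0.31289679  0.066     ]
```

Knob axis is at (0.5265, −0.310) with its top at 0.077. The shift is (+0.003, +0.005), and the TCP goes down to z ≈ 0.051, keeping the tips just above the cap.

Request:
play_rows(
  commands=[
    [[0.003,0.005,-0.04,0,0,0,0],[0.003,0.005,-0.08,0,0,0,0],[0.003,0.005,-0.12,0,0,0,0],[0.003,0.005,-0.15,0,0,0,0],[0.003,0.005,-0.17,0,0,0,0]],
  ],
)

```text
time_s: 2.65
tcp_pos: [0.5249, -0.3048, 0.05]
ee_rot: [[-0.0, -1.0, -0.004], [-1.0, 0.0, 0.002], [-0.002, 0.004, -1.0]]
wrist_force: [0.3, 0.1, -1.0]
gripper_width: 1.0
```

Request:
play_rows(
  commands=[
    [[0,0,0,0,0,0,0.3],[0,0,0,0,0,0,1],[0,0,0,0,0,0,1],[0,0,0,0,0,0,1],[0,0,0,0,0,0,1]],
  ],
)

```text
time_s: 3.15
tcp_pos: [0.5274, -0.3069, 0.0539]
ee_rot: [[-0.001, -1.0, 0.002], [-1.0, 0.001, -0.001], [0.001, -0.002, -1.0]]
wrist_force: [1.2, 0.2, 0.1]
gripper_width: 0.631
```

Request:
play_rows(
  commands=[
    [[0,0,0,0,0,0,1],[0,0,0,0,0,0,1],[0,0,0,0,0,0,1]],
  ],
)

```text
time_s: 3.45
tcp_pos: [0.5268, -0.3069, 0.0526]
ee_rot: [[-0.001, -1.0, 0.0], [-1.0, 0.001, -0.0], [0.0, -0.0, -1.0]]
wrist_force: [-0.0, 0.7, 0.5]
gripper_width: 0.357
```

Request:
play_rows(
  commands=[
    [[0,0,0,0,0,0,1],[0,0,0,0,0,0,1],[0,0,0,0,0,0,1]],
  ],
)

```text
time_s: 3.75
tcp_pos: [0.5268, -0.3068, 0.0526]
ee_rot: [[-0.001, -1.0, -0.0], [-1.0, 0.001, -0.0], [0.0, 0.0, -1.0]]
wrist_force: [0.1, 0.0, 0.9]
gripper_width: 0.332
```

Request:
play_rows(
  commands=[
    [[0,0,0.02,0,0,0,1],[0,0,0.05,0,0,0,1],[0,0,0.09,0,0,0,1],[0,0,0.13,0,0,0,1],[0,0,0.15,0,0,0,1]],
  ],
)

```text
time_s: 4.25
tcp_pos: [0.5281, -0.3074, 0.2064]
ee_rot: [[-0.001, -1.0, 0.005], [-1.0, 0.001, -0.002], [0.002, -0.005, -1.0]]
wrist_force: [-0.1, -0.6, -1.4]
gripper_width: 0.332
```

Run:
```python
from h import *
s=r.sense();print(s["tcp_pos"],s["wrist_force"],s["gripper_width"])
c=cap("wrist");save(c,"pics/w2.png")
```

```text
[ 0.52810785 -0.30739431  0.20638482] [-0.06539756 -0.58940174 -1.40968981] 0.3318797788060942
```

View pics/w2.png

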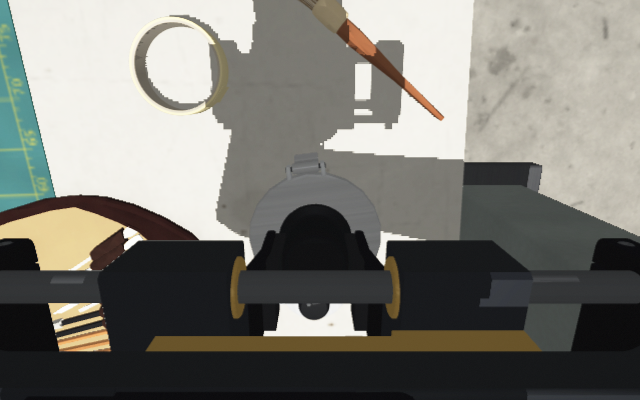

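The stopper is held, opening 29 mm; the cap centre is near (315,225) and the visible hinge at (307,163). Next I fit the cap in the tool frame, then carry it past the jar so the wrist camera can see the mouth.

Request:
play_rows(
  commands=[
    [[-0.006,0.046,0.005,0,0,0,1],[-0.012,0.092,0.01,0,0,0,1],[-0.018,0.138,0.01,0,0,0,1],[-0.024,0.184,0.01,0,0,0,1],[-0.03,0.23,0.01,0,0,0,1]],
  ],
)

```text
time_s: 4.8
tcp_pos: [0.4957, -0.0751, 0.2115]
ee_rot: [[-0.002, -1.0, -0.001], [-1.0, 0.002, 0.0], [-0.0, 0.001, -1.0]]
wrist_force: [1.0, 0.7, -1.2]
gripper_width: 0.335
```

Request:
play_rows(
  commands=[
    [[-0.006,0.045,0,0,0,0,1],[-0.012,0.085,0,0,0,0,1],[-0.016,0.115,0,0,0,0,1],[-0.019,0.135,0,0,0,0,1],[-0.019,0.135,0,0,0,0,1]],
  ],
)

```text
time_s: 5.3
tcp_pos: [0.4771, 0.0601, 0.2117]
ee_rot: [[0.002, -1.0, -0.001], [-1.0, -0.002, 0.0], [-0.0, 0.001, -1.0]]
wrist_force: [1.0, -0.6, -0.0]
gripper_width: 0.336
```

Request:
play_rows(
  commands=[
    [[0,0,0,0,0,0,1],[0,0,0,0,0,0,1]],
  ],
)

```text
time_s: 5.5
tcp_pos: [0.4776, 0.0575, 0.212]
ee_rot: [[-0.002, -1.0, -0.001], [-1.0, 0.002, -0.0], [0.0, 0.001, -1.0]]
wrist_force: [0.6, 0.4, -2.6]
gripper_width: 0.333
```

Run:
```python
from h import *
s=r.sense();t=s["tcp_pos"];print(t,s["wrist_force"],s["gripper_width"])
c=cap("wrist");save(c,"pics/w3.png");P=cloud(c);np.save("P3.npy",P)
q=P.reshape(-1,3);q=q[np.hypot(*(q[:,:2]-[.48,-.041]).T)<.06];print("jar zs",np.nanpercentile(q[:,2],[50,90,98]))
q=q[(q[:,2]>.085)&(q[:,2]<.102)];print(len(q),np.median(q[:,2]),cv2.minEnclosingCircle(q[:,:2].astype(np.float32)),np.percentile(q[:,:2],[1,99],axis=0))
k=q[q[:,2]>np.percentile(q[:,2],95)-.003]
A=np.c_[k[:,:2],np.ones(len(k))];x=np.linalg.lstsq(A,(k[:,:2]**2).sum(1),rcond=None)[0];print("fit",x[:2]/2,np.sqrt(x[2]+(x[:2]**2).sum()/4))
q=P.reshape(-1,3)-t;q=q[(abs(q[:,0])<.05)&(abs(q[:,1])<.05)&(q[:,2]>-.015)&(q[:,2]<.002)];print("cap rel",len(q),np.percentile(q,[1,25,50,75,99],axis=0),cv2.minEnclosingCircle(q[:,:2].astype(np.float32)))
n=np.linalg.svd(q-q.mean(0),full_matrices=False)[2][2];print("normal",n)
```

```text
[0.47759255 0.05748271 0.21203469] [ 0.61666173  0.44327455 -2.56088334] 0.33296517019876
jar zs [0.00748675 0.0938649  0.20213163]
2375 0.0932679817262061 ((0.4798659086227417, -0.04098103567957878), 0.03310634195804596) [[ 0.44842165 -0.07211571]
 [ 0.51143455 -0.00889347]]
fit [ 0.47991108 -0.04069866] 0.02897243087088449
cap rel 6805 [[-0.03255658 -0.04130276 -0.0103313 ]
 [-0.01475707 -0.02784436 -0.00794821]
 [ 0.0007046  -0.01977682 -0.00743409]
 [ 0.01447634 -0.01263261 -0.00678125]
 [ 0.03233637  0.00404467 -0.0004211 ]] ((-7.005606312304735e-05, -0.0030311904847621918), 0.04000154882669449)
normal [ 0.00195353 -0.0408147   0.99916482]
```

View pics/w3.png

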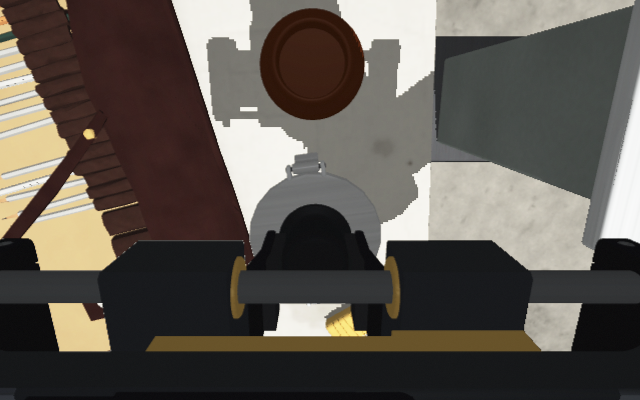

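The wrist view shows the jar mouth at (312,63), which gives (0.480, −0.041, 0.094). Cap centre relative to the TCP is about (0, −0.003), so a quick check of tilt without the hinge before inserting.

Run:
```python
from h import *
P=np.load("P3.npy").reshape(-1,3);t=np.array([.4776,.0575,.212])
q=P-t;q=q[(np.hypot(q[:,0],q[:,1]+.003)<.033)&(q[:,2]>-.012)&(q[:,2]<-.003)&(q[:,1]<-.012)]
x,*_=np.linalg.lstsq(np.c_[q[:,:2],np.ones(len(q))],q[:,2],rcond=None);print("slopes",x)
c=q=P-t;q=q[(q[:,2]>-.013)&(q[:,2]<-.003)&(abs(q[:,0])<.04)&(q[:,1]>-.05)&(q[:,1]<.01)]
# edge: per angle max radius, away from hinge
a=np.degrees(np.arctan2(q[:,1]+.003,q[:,0]));R=np.hypot(q[:,0],q[:,1]+.003);E=[]
for k in list(range(-175,-110,4))+list(range(-70,-5,4)):
    m=abs(a-k)<2
    if m.sum()>5:E.append(q[m][R[m].argmax()])
E=np.array(E);x=np.linalg.lstsq(np.c_[E[:,:2],np.ones(len(E))],(E[:,:2]**2).sum(1),rcond=None)[0];print(len(E),x[:2]/2,np.sqrt(x[2]+(x[:2]**2).sum()/4))
```

```text
slopes [-0.00272813  0.0590711  -0.00577524]
34 [ 5.94843433e-05 -4.97519431e-03] 0.033276525238761435
```

Run:
```python
from h import *
P=np.load("P3.npy").reshape(-1,3)
q=P[(abs(P[:,2])<.012)&(P[:,0]<.6)&(P[:,0]>.36)]
x,*_=np.linalg.lstsq(np.c_[q[:,:2],np.ones(len(q))],q[:,2],rcond=None);print("table",len(q),x,q[:,1].min(),q[:,1].max())
q=P[(np.hypot(P[:,0]-.48,P[:,1]+.041)<.034)&(P[:,2]>.09)&(P[:,2]<.099)]
x,*_=np.linalg.lstsq(np.c_[q[:,:2],np.ones(len(q))],q[:,2],rcond=None);print("rim",len(q),x)
```

```text
table 42487 [ 0.01062706  0.00067413 -0.0050245 ] -0.10411223053974132 0.27202372232429256
rim 2169 [-0.00136072  0.0007774   0.09389062]
```

The cap is really tilted about 0.06 rad about x in the grip; table and rim read level. I'll counter with a −0.055 turn, go above the mouth, and lower gently.

Request:
play_rows(
  commands=[
    [[0.001,-0.03,0,-0.02,0,0,1],[0.002,-0.065,0,-0.04,0,0,1],[0.002,-0.09,0,-0.055,0,0,1],[0.002,-0.0945,0,-0.055,0,0,1],[0.002,-0.0945,0,-0.055,0,0,1]],
  ],
)

```text
time_s: 6.05
tcp_pos: [0.4797, -0.0374, 0.2124]
ee_rot: [[-0.004, -1.0, -0.0], [-0.998, 0.004, -0.055], [0.055, 0.0, -0.999]]
wrist_force: [-0.2, 0.6, -0.5]
gripper_width: 0.334
```

Request:
play_rows(
  commands=[
    [[0,0,-0.015,0,0,0,1],[0,0,-0.03,0,0,0,1],[0,0,-0.045,0,0,0,1],[0,0,-0.045,0,0,0,1]],
  ],
)

```text
time_s: 6.45
tcp_pos: [0.4785, -0.036, 0.1657]
ee_rot: [[-0.001, -1.0, -0.004], [-0.998, 0.001, -0.055], [0.055, 0.004, -0.998]]
wrist_force: [-0.2, -1.6, -1.2]
gripper_width: 0.335
```

Run:
```python
from h import *
s=r.sense();t=s["tcp_pos"];print(t,s["ee_rot"],s["wrist_force"])
c=cap("wrist");P=cloud(c).reshape(-1,3);save(c,"pics/w4.png")
q=P-t;q=q[(np.hypot(q[:,0],q[:,1]+.004)<.033)&(q[:,2]>-.012)&(q[:,2]<-.003)&(q[:,1]<-.012)]
x,*_=np.linalg.lstsq(np.c_[q[:,:2],np.ones(len(q))],q[:,2],rcond=None);print("slopes",x)
q=P-t;q=q[(q[:,2]>-.013)&(q[:,2]<-.001)&(abs(q[:,0])<.04)&(q[:,1]>-.05)&(q[:,1]<.01)]
a=np.degrees(np.arctan2(q[:,1]+.003,q[:,0]));R=np.hypot(q[:,0],q[:,1]+.003);E=[]
for k in list(range(-175,-110,4))+list(range(-70,-5,4)):
    m=abs(a-k)<2
    if m.sum()>5:E.append(q[m][R[m].argmax()])
E=np.array(E);x=np.linalg.lstsq(np.c_[E[:,:2],np.ones(len(E))],(E[:,:2]**2).sum(1),rcond=None)[0];print("cap world",x[:2]/2+t[:2],np.sqrt(x[2]+(x[:2]**2).sum()/4))
c=cap("scene");save(c,"pics/s4.png",(270,140,370,260),5)
```

```text
[ 0.47851833 -0.03602348  0.16572785] [[-8.92162044e-04 -9.99990079e-01 -4.36419870e-03]
 [-9.98465870e-01  1.13240250e-03 -5.53590557e-02]
 [ 5.53634485e-02  4.30811420e-03 -9.98456974e-01]] [-0.15125705 -1.57954609 -1.15959712]
slopes [-0.00633674 -0.00135579 -0.00594006]
cap world [ 0.47859031 -0.04125733] 0.03334752335636693
```

View pics/s4.png

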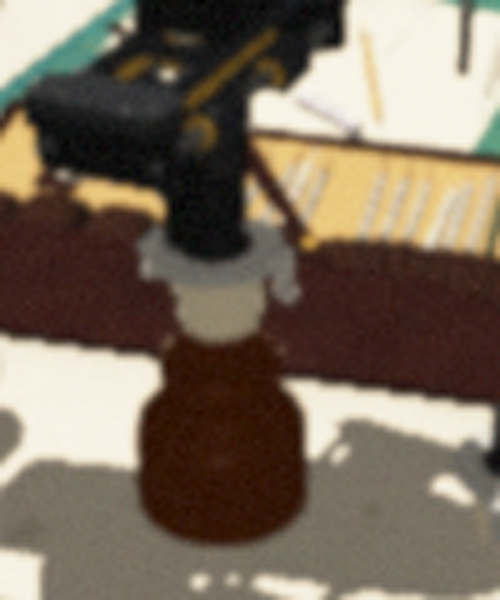

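The crop shows the plug hanging level, directly over the jar mouth (cap at (220,255), jar rim at (222,350) in the crop). Lowering to the loose-set height.

Request:
play_rows(
  commands=[
    [[0.001,0,-0.012,0,0,0,1],[0.001,0,-0.024,0,0,0,1],[0.001,0,-0.034,0,0,0,1],[0.001,0,-0.04,0,0,0,1],[0.001,0,-0.04,0,0,0,1]],
  ],
)

```text
time_s: 7.05
tcp_pos: [0.4806, -0.0363, 0.1272]
ee_rot: [[-0.001, -1.0, -0.001], [-0.998, 0.001, -0.055], [0.055, 0.001, -0.998]]
wrist_force: [-1.0, 0.6, -1.4]
gripper_width: 0.333
```

Request:
play_rows(
  commands=[
    [[0,0,-0.002,0,0,0,1],[0,0,-0.004,0,0,0,1],[0,0,-0.004,0,0,0,1]],
  ],
)

```text
time_s: 7.35
tcp_pos: [0.4809, -0.0363, 0.1236]
ee_rot: [[-0.001, -1.0, 0.0], [-0.998, 0.001, -0.055], [0.055, -0.0, -0.998]]
wrist_force: [0.1, 0.3, -1.2]
gripper_width: 0.334
```

Request:
play_rows(
  commands=[
    [[0,0,-0.002,0,0,0,1],[0,0,-0.004,0,0,0,1],[0,0,-0.004,0,0,0,1]],
  ],
)

```text
time_s: 7.65
tcp_pos: [0.4814, -0.0361, 0.1198]
ee_rot: [[-0.001, -1.0, 0.001], [-0.999, 0.001, -0.055], [0.055, -0.001, -0.999]]
wrist_force: [0.5, -0.1, 0.2]
gripper_width: 0.332
```

Request:
play_rows(
  commands=[
    [[0,0,-0.002,0,0,0,1],[0,0,-0.004,0,0,0,1],[0,0,-0.004,0,0,0,1]],
  ],
)

```text
time_s: 7.95
tcp_pos: [0.4806, -0.0363, 0.1151]
ee_rot: [[-0.001, -1.0, -0.0], [-0.998, 0.001, -0.055], [0.055, 0.0, -0.998]]
wrist_force: [-0.3, -0.7, 1.1]
gripper_width: 0.334
```

Request:
play_rows(
  commands=[
    [[0,0,-0.002,0,0,0,1],[0,0,-0.004,0,0,0,1],[0,0,-0.004,0,0,0,1]],
  ],
)

```text
time_s: 8.25
tcp_pos: [0.48, -0.0366, 0.1106]
ee_rot: [[-0.001, -1.0, -0.002], [-0.998, 0.001, -0.056], [0.056, 0.002, -0.998]]
wrist_force: [0.5, -2.0, -4.3]
gripper_width: 0.331
```

Request:
play_rows(
  commands=[
    [[0,0,-0.001,0,0,0,1],[0,0,-0.002,0,0,0,1],[0,0,-0.002,0,0,0,1]],
  ],
)

```text
time_s: 8.55
tcp_pos: [0.4805, -0.0365, 0.1094]
ee_rot: [[-0.001, -1.0, -0.001], [-0.998, 0.001, -0.055], [0.055, 0.001, -0.998]]
wrist_force: [-0.1, -3.2, -1.9]
gripper_width: 0.335
```

Run:
```python
from h import *
s=r.sense();t=s["tcp_pos"];print(t,s["wrist_force"])
c=cap("wrist");P=cloud(c).reshape(-1,3);save(c,"pics/w5.png")
q=P-[.480,-.041,0];q=q[(np.hypot(q[:,0],q[:,1])<.033)&(q[:,1]<-.01)&(q[:,2]>.09)&(q[:,2]<.12)]
print(np.percentile(q[:,2],[5,25,50,75,95]))
q=q[abs(q[:,2]-np.median(q[:,2]))<.005]
x,*_=np.linalg.lstsq(np.c_[q[:,:2],np.ones(len(q))],q[:,2],rcond=None);print("cap top plane",x)
```

```text
[ 0.48052506 -0.03653124  0.10936791] [-0.1413226  -3.24421077 -1.94780037]
[0.10238181 0.1032044  0.10381766 0.10449149 0.10662744]
cap top plane [0.00087211 0.00463219 0.10398907]
```

Request:
play_rows(
  commands=[
    [[0,0,-0.001,0,0,0,1],[0,0,-0.002,0,0,0,1],[0,0,-0.002,0,0,0,1]],
  ],
)

```text
time_s: 8.9
tcp_pos: [0.4809, -0.0366, 0.108]
ee_rot: [[-0.001, -1.0, 0.0], [-0.998, 0.001, -0.055], [0.055, -0.0, -0.998]]
wrist_force: [-2.2, -5.5, 4.8]
gripper_width: 0.333
```

Request:
play_rows(
  commands=[
    [[0,0,-0.001,0,0,0,1],[0,0,-0.002,0,0,0,1],[0,0,-0.002,0,0,0,1]],
  ],
)

```text
time_s: 9.2
tcp_pos: [0.4811, -0.0372, 0.1075]
ee_rot: [[-0.0, -1.0, 0.0], [-0.998, 0.0, -0.057], [0.057, -0.0, -0.998]]
wrist_force: [-3.1, -5.3, 13.7]
gripper_width: 0.339
```

Request:
play_rows(
  commands=[
    [[0,0,-0.001,0,0,0,1],[0,0,-0.001,0,0,0,1]],
  ],
)

```text
time_s: 9.4
tcp_pos: [0.481, -0.0375, 0.1073]
ee_rot: [[0.0, -1.0, 0.0], [-0.998, -0.0, -0.058], [0.058, -0.0, -0.998]]
wrist_force: [-5.7, -7.0, 18.2]
gripper_width: 0.334
```

Force rose to 18 N with no more travel, so it seems seated. Easing the load, then opening.

Request:
play_rows(
  commands=[
    [[0,0,0.002,0,0,0,1],[0,0,0.003,0,0,0,1],[0,0,0.003,0,0,0,0.3],[0,0,0.003,0,0,0,0.3],[0,0,0.003,0,0,0,0.3]],
  ],
)

```text
time_s: 9.9
tcp_pos: [0.4812, -0.0357, 0.1072]
ee_rot: [[-0.001, -1.0, 0.0], [-0.999, 0.001, -0.054], [0.054, -0.0, -0.999]]
wrist_force: [-0.5, -0.5, 0.3]
gripper_width: 0.524
```

Request:
play_rows(
  commands=[
    [[0,0,0,0,0,0,0.3],[0,0,0.01,0,0,0,0.3],[0,0,0.03,0.02,0,0,0.3],[0,0,0.06,0.04,0,0,0.3],[0,0,0.09,0.055,0,0,0.3]],
  ],
)

```text
time_s: 10.4
tcp_pos: [0.4808, -0.0362, 0.1991]
ee_rot: [[-0.001, -1.0, 0.0], [-1.0, 0.001, 0.001], [-0.001, -0.0, -1.0]]
wrist_force: [0.7, -0.1, -0.2]
gripper_width: 0.7
```

Run:
```python
from h import *
s=r.sense();t=s["tcp_pos"];print(t,s["wrist_force"],s["gripper_width"])
for n in("wrist","top"):
    c=cap(n);P=cloud(c).reshape(-1,3)
    if n=="wrist":save(c,"pics/w6.png")
    q=P[(np.hypot(P[:,0]-.48,P[:,1]+.041)<.05)]
    k=q[(q[:,2]>.125)&(q[:,2]<.139)]
    if len(k):print(n,"knob top",len(k),np.median(k,0))
    q=q[(q[:,2]>.095)&(q[:,2]<.118)];
    if len(q)<20: continue
    print(n,len(q),np.percentile(q[:,2],[5,50,95]),cv2.minEnclosingCircle(q[:,:2].astype(np.float32)))
    q=q[np.hypot(q[:,0]-.48,q[:,1]+.041)<.031];q=q[abs(q[:,2]-np.median(q[:,2]))<.005]-[.48,-.041,0]
    print("plane",np.linalg.lstsq(np.c_[q[:,:2],np.ones(len(q))],q[:,2],rcond=None)[0])
c=cap("scene");save(c,"pics/s6.png",(270,170,370,260),6)
```

```text
[ 0.48078236 -0.03619404  0.19907509] [ 0.6750044  -0.14492989 -0.19292956] 0.6998756774997704
wrist knob top 1446 [ 0.48042724 -0.04153656  0.131768  ]
wrist 4832 [0.09863836 0.10007306 0.10239647] ((0.48083603382110596, -0.04001806676387787), 0.03974287584424019)
plane [-0.00097272 -0.00471821  0.10033267]
top knob top 56 [ 0.47676362 -0.04004142  0.13271467]
top 40 [0.09783414 0.10109276 0.10565165] ((0.4793280363082886, -0.04680641368031502), 0.03299516811966896)
plane [ 0.01525307 -0.01087606  0.10104343]
```

View pics/s6.png

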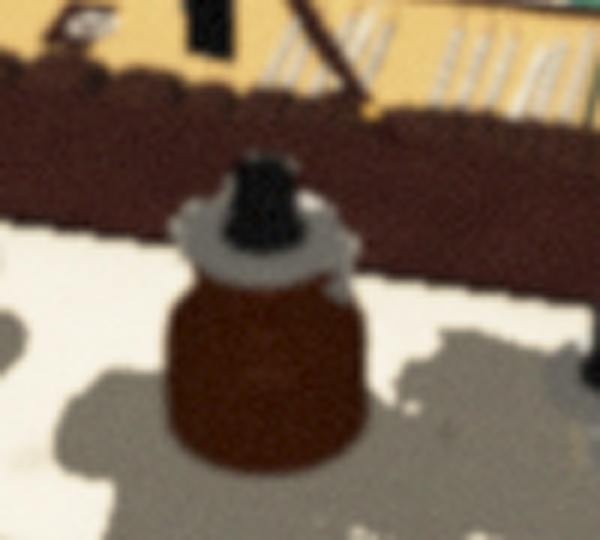

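The crop shows the cap flush on the jar, with the right-hand catch hanging below the collar at (340,288). Depth agrees: cap top is at 0.1003 against rim + 6 mm = 0.0999, tilt under 0.005 rad. One confirming press on the knob's top with shut fingers will make sure both catches are under.

Request:
play_rows(
  commands=[
    [[0,-0.005,0,0,0,0,1],[0,-0.005,-0.01,0,0,0,1],[0,-0.005,-0.02,0,0,0,1],[0,-0.005,-0.03,0,0,0,1],[0,-0.005,-0.04,0,0,0,1]],
  ],
)

```text
time_s: 11.05
tcp_pos: [0.4802, -0.0414, 0.1558]
ee_rot: [[-0.001, -1.0, -0.002], [-1.0, 0.001, -0.0], [0.0, 0.002, -1.0]]
wrist_force: [0.6, -0.5, -1.0]
gripper_width: 0.33
```

Request:
play_rows(
  commands=[
    [[0,0,0,0,0,0,1],[0,0,0,0,0,0,1],[0,0,-0.01,0,0,0,1],[0,0,-0.02,0,0,0,1],[0,0,-0.023,0,0,0,1]],
  ],
)

```text
time_s: 11.55
tcp_pos: [0.4799, -0.0414, 0.1333]
ee_rot: [[-0.001, -1.0, -0.003], [-1.0, 0.001, -0.0], [0.0, 0.003, -1.0]]
wrist_force: [-5.5, 2.8, 16.4]
gripper_width: 0.007
```

Request:
play_rows(
  commands=[
    [[0,0,-0.002,0,0,0,1],[0,0,-0.004,0,0,0,1],[0,0,-0.005,0,0,0,1]],
  ],
)

```text
time_s: 11.85
tcp_pos: [0.4808, -0.0416, 0.1333]
ee_rot: [[0.001, -1.0, -0.0], [-1.0, -0.001, -0.002], [0.002, 0.0, -1.0]]
wrist_force: [-9.8, 3.0, 29.5]
gripper_width: 0.005
```

The knob top held at 0.133 under 30 N with no travel, so it's fully home. Lifting clear for a final check.

Request:
play_rows(
  commands=[
    [[0,0,0.005,0,0,0,1],[0,0,0.02,0,0,0,1],[0,0,0.05,0,0,0,1],[0,0,0.09,0,0,0,1],[0,0.03,0.13,0,0,0,1]],
  ],
)

```text
time_s: 12.35
tcp_pos: [0.4803, -0.0127, 0.2604]
ee_rot: [[-0.005, -1.0, -0.001], [-1.0, 0.005, -0.001], [0.001, 0.001, -1.0]]
wrist_force: [1.1, 0.3, -0.0]
gripper_width: 0.004
```

Request:
play_rows(
  commands=[
    [[0,0.045,0,0,0,0,1],[0,0.08,0,0,0,0,1],[0,0.09,0,0,0,0,1],[0,0.09,0,0,0,0,1],[0,0.09,0,0,0,0,1]],
  ],
)

```text
time_s: 12.85
tcp_pos: [0.4806, 0.0781, 0.2591]
ee_rot: [[-0.001, -1.0, -0.001], [-1.0, 0.001, -0.001], [0.001, 0.001, -1.0]]
wrist_force: [0.7, -0.3, 0.5]
gripper_width: 0.007
```

Run:
```python
from h import *
s=r.sense();print(s["time_s"],s["tcp_pos"],s["wrist_force"])
c=cap("wrist");P=cloud(c).reshape(-1,3)
q=P[(np.hypot(P[:,0]-.48,P[:,1]+.041)<.05)]
k=q[(q[:,2]>.125)&(q[:,2]<.139)];print("knob top",len(k),np.median(k,0) if len(k) else 0)
q=q[(q[:,2]>.095)&(q[:,2]<.118)];print(len(q),np.percentile(q[:,2],[5,50,95]),cv2.minEnclosingCircle(q[:,:2].astype(np.float32)))
q=q[np.hypot(q[:,0]-.48,q[:,1]+.041)<.031];q=q[abs(q[:,2]-np.median(q[:,2]))<.005]-[.48,-.041,0]
print("plane",np.linalg.lstsq(np.c_[q[:,:2],np.ones(len(q))],q[:,2],rcond=None)[0])
a=cap("wrist");b=cap("scene")
i=cv2.resize(a["image"][0:190,210:430,::-1],(440,380));j=cv2.resize(b["image"][185:265,280:355,::-1],(356,380),interpolation=2)
cv2.imwrite("pics/f.png",np.hstack([i,j]))
```

```text
12.85 [0.48060669 0.07811528 0.25910557] [ 0.66509415 -0.32100176  0.45847812]
knob top 1304 [ 0.4808196  -0.03921098  0.13181377]
4285 [0.09866876 0.10011958 0.10198143] ((0.481255441904068, -0.03670462593436241), 0.037172041833400726)
plane [-0.00046242  0.00660102  0.10031693]
```

View pics/f.png

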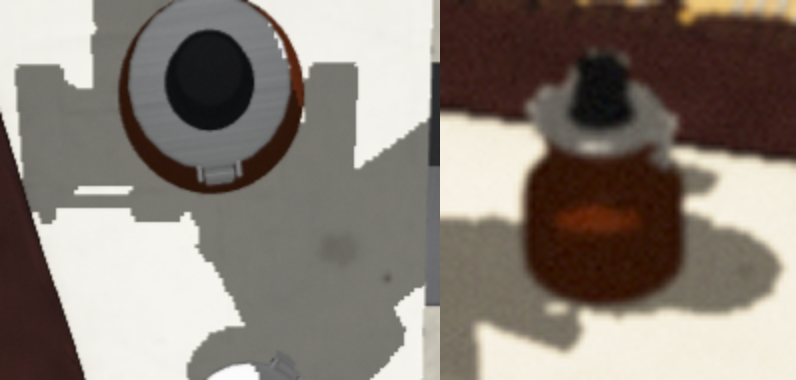

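The final view shows the cap flat and centred on the upright jar, with the gripper well clear. Handing in.

```bash
python3 -c "
from station import r
print(r.finish_job())"
```

```text
the job is handed in; nothing more can be done
None
```

The stopper is in the jar's neck with its cap flat on the rim, and I handed the job in at about 13 s; no verdict is reported. I used the right-most of the three look-alikes and corrected a 0.055 rad tilt that had appeared in the grip. I pressed it home while gripped (18 N), then again on the knob's top with shut fingers (30 N), and it did not move further.

**Last checks**
- **Cap height:** the cap's top is at 0.1003 m, against an expected 0.0999 m (rim plus the 6 mm cap).
- **Tilt:** under 0.01 rad.
- **Centring:** knob and jar axis agreed to about 2 mm.
- **Jar:** it stands upright where it was.
- **Contact:** the gripper is well clear.

**Not confirmed or in disagreement**
- **Catches:** I could not measure their angles. That they are shut is inferred from the flush cap, the lack of travel under 30 N, and the one catch visible under the collar.
- **Knob position:** the last wrist view put it about 2 mm different in y from the view before (−0.039 m against −0.0415 m), close to the calibration error.
- **Bystanders:** I did not re-measure them. The arm only passed above the bench and touched nothing there but the stopper and jar.

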